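# Weigh the salt tin on the hanging hook scale

### The arm

A 7-joint arm with a two-finger parallel gripper is mounted at the origin on a cart in front of the work surface, level with it; the furniture and walls round the work are solid. World frame = base frame: x ahead of the robot, y to its left, z up, the work surface at z = 0. Lengths are in m, angles in rad, forces in N, time in s.
With the tool pointing down it reaches from about 0.425 to 0.925 m from the base axis. Payload 6.8 kg.
Tool frame: the origin (TCP) lies midway between the tips of the shut fingers; the grasp point (between the pads) lies 19 mm behind it; y points along the fingers, z is the direction in which the jaws open and shut, and the axes are right-handed (so a half turn about y gives the same grasp; the last joint's range is limited). The gripper opens to 85 mm and grips with 20 to 120 N. Pads are 22 mm wide; open, the fingers measure 114 mm over their backs; the gripper's body (76 mm by 85 mm) begins 54 mm behind the grasp point. The pads swing forward as they close: fully open they stand 13 mm farther back than shut.
Start: joints at [-1.295, 0.477, 0.022, 1.555, -0.011, 1.109, -0.083], TCP at [0.253, 0.626, 0.231] pointing down, gripper open.
Joint ranges: [-2.96, 2.96], [-0.34, 2.1], [-1.41, 1.46], [0.24, 2.44], [-1.37, 4.51], [0.17, 1.92], [-2.96, 2.96]. Speed limits (rad/s): [2.39, 2.39, 3.14, 3.14, 3.14, 3.14, 3.14].

### API

Orientations are given as a unit quaternion [w, x, y, z].
In Python, from station import bot gives the robot as it stands. The module is installed in compiled form; this text tells all that it offers.
- The arm moves only by the shell command python3 -m crank 'ROWS' [FORCE]. ROWS is JSON, a list of rows, each an object with "linear": the shift along the tool's x, y, z in m, a list of three; "dr": the turn, a rotation vector about the tool's x, y, z in degrees, a list of three; "hand": the gripper command: -1 is shut, 1 is fully open, values between are in proportion. A call has 1 to 10 rows; each row is the pose to reach, as a shift and turn from the pose commanded when the call began, along the tool's axes at that moment; what a row does not reach only later rows make up. A row lasts 1/12 s, in which the tool goes at most 41.7 mm and 7.16 degrees, less where a joint would pass 70% of its speed; a pose out of reach is approached as far as the arm can. A call with a gripper value outside its range is refused whole. The fingers move at their own pace and stop on an object; FORCE is the grip in N (left out, the last holds). Time passes only in rows, so rows that repeat a pose let the fingers close. It gives the time, the measured TCP pose, the force and the opening at its end, in the units of the state.
- bot.get_obs(): the state, without advancing time (a new reading comes with each control period).
- bot.read_camera(name): name is "scene" or "top"; returns the picture (420x560x3 uint8, blue, green, red); there is no depth.
- bot.camera_params(name): a dict with "K" (3x3 intrinsics, pixels), "R" (3x3) and "t" (3): a world point X has camera coordinates R X + t. Camera axes: x right, y down, z forward; pixel columns grow to the right and rows downward; lengths in m; the calibration is good to about 2 mm. A picture is of the moment at which its call begins. camera_params takes no time and is no camera call.
- bot.hand_in(): hands the job in, once; it reports no verdict.
Trained networks look in the newest picture that a camera, given by its name, has taken for a name from the list of things; names that differ only in an ending like _2 or _b are one class to them, and where a whole thing is asked for, a point or a joint stands for the part that bears it (a point fixed in the world has none). Each returns a list of dicts, best first, with "score" (0 to 1); they miss things now and then, are a little off and sometimes report something else, mostly with a low value. They report only what shows in the picture. A call takes as long as a camera call.
- bot.search_frame(camera, target): "extent" ([left, top, right, bottom] in pixels, round what is visible of it).
- bot.cut_out(camera, target): "pixels" (420x560 bool, what is visible of it) and "extent" ([left, top, right, bottom] in pixels, round what is visible of it).
- bot.place_of(camera, target): "xy" ([column, row] in pixels: a listed point, or the origin of a listed thing).
The state is a dict: "t": time; "q": joint angles; "joint_vel": joint speeds; "joint_torque": joint torques, N m; "eef_pos": TCP position; "tool_rot": TCP orientation; "contact_force": force on the tool from outside, world axes, zero at the start; "torque": the same for the moment, N m; "gripper_width": opening from 0.0 (shut) to 1.0 (fully open).
Only numpy, scipy, OpenCV 4.12 (cv2) and the standard library are available. Lean on these libraries where they do the work, as an engineer would, in place of code of your own. Each camera call takes 0.05 s, during which the arm holds its last target. There are 200 camera calls.

### The job

Weigh the blue salt tin: hang it by its wire loop on the hook of the hanging scale, passing the weight over gently so that the spring is neither jolted nor overloaded, let go and leave it hanging untouched until the pointer has stood still for a second or two. Then lift it off just as gently, without letting the hook snap up, and stand it upright on the white chopping board beside the spice jars. Leave the other things where they are.

Things in the scene. Friction and masses are not known exactly. Their poses are not given: they have to be found in the camera images.
- salt_tin: blue salt tin with pale band and steel lid, loose; its fill differs: 0.13 to 0.6 kg, centre of mass on its axis, so it hangs level. 90 (x) x 57 (y) x 76 mm with its lid. Origin: centre of underside, z up. On the lid stands a stiff loop of 5 mm wire in the tin's y-z plane (legs at y = +-19 mm, arched top): a hook passes through it along the tin's x
- loop_top (a point): peak of the wire axis of the tin's loop, on the tin's axis, 148 mm above its underside and 72 mm above the lid; axes those of the tin
- tin_grip (a point): where to grip the tin: 57 mm above the underside, 25 mm to the -x side of its axis; axes those of the tin. Grip across the two y faces (57 mm) with the tool tilted about 30 to 40 degrees from the vertical, coming from the tin's -x side and above, so that the gripper keeps clear of loop, hook and dial
- saddle (a point): lowest point of the hook, on the axis of its 6 mm wire; moves with the hook; unloaded it is 260 mm above the worktop. Axes those of the scale. The hook lies in its x-z plane and opens to -x; to +x of the saddle the wire bends up and back (bend at x = +11.5 mm, z = 11 to 19 mm) to the vertical shank, x = 0 from z = +37 mm up. A hung loop's top (wire axis) rests 5.5 mm above the saddle
- hook_tip (a point): end of the hook's upturned tip, on the wire axis: 20 mm to -x of the saddle and 19 mm above it (the wire's top is 3 mm higher); moves with the hook. The loop's wire goes over the tip from -x, then down through the 14 mm wide gap between tip and shank
- hook (a joint): how far the hook is drawn down, m: 0 unloaded (upper stop), 0.085 lower stop. Spring 85 N/m from almost no load, lightly damped: a released weight bobs at 2 to 4 Hz for a second or two. 0.13 to 0.6 kg draw it 0.014 to 0.069. Overloaded beyond 0.080; jolted if it ever moves down faster than 0.10 m/s or up faster than 0.20 m/s. The red pointer turns clockwise with it, 60 rad per m
- scale: white hanging dial scale on a steel stand, fixed; origin on the worktop straight below the saddle, x towards its post, the dial looks to -x. Grey base plate x = -90 to +160 mm, y = +-85 mm, 14 mm high; dial housing 124 mm in diameter, 40 mm thick, centred 415 mm above the worktop over the saddle; under it a 22 mm collar down to 342 mm; post 18 mm thick at x = +125 mm, top arm at 507 mm
- board: white chopping board, 200 (x) x 300 (y) x 10 mm, fixed, its y axis pointing back towards the robot; origin at the centre of its underside, top 10 mm above the worktop. The spice jars stand on its far (-y) third, y = -70 to -140 mm; the rest is free
- spice_jar_a: spice jar with red cap, 45 mm in diameter, 106 mm tall, standing on the board; origin at the centre of its underside
- spice_jar_b: spice jar with red cap and green label, 45 mm in diameter, 106 mm tall, standing on the board; origin at the centre of its underside
- mug: white mug, 80 mm in diameter and 91 mm tall, with a handle, on the left; leave alone
- fork: steel fork 193 mm long, lying at the front left; leave alone

How it is judged:
By the outcome, as a careful person would: the job done as asked, in the order asked, and still so for the second after the job is handed in, with the robot touching nothing.
It also fails if it takes over 72 s, if anything falls off the work surface, if the arm or the gripper's body presses on something with over 40 N, if the wrist force passes 120 N, or if a joint passes its speed limit or range.

## Working session

There is one attempt and no reset: what is moved stays moved. The work goes in short steps, Python scripts to look and compute and a shell command to move; the robot and the scene stay as the last step left them, time stands still between calls to the robot, and variables do not carry over. Pictures are saved under pics/ and viewed, about 8 in all and at most 12, crops included, and the job is handed in when it is done.

```bash
mkdir -p pics; cat > h.py <<'E'
import numpy as np, cv2
from station import bot
from scipy.spatial.transform import Rotation as Rn
def cam(n):
    p=bot.camera_params(n); return np.array(p["K"]),np.array(p["R"]),np.array(p["t"])
def proj(n,X):
    K,R,t=cam(n); c=R@np.array(X)+t; u=K@c; return u[:2]/u[2]
def onplane(n,uv,z):
    K,R,t=cam(n); d=R.T@np.linalg.inv(K)@np.array([uv[0],uv[1],1.]); o=-R.T@t
    return o+d*(z-o[2])/d[2]
def tri(a,b):
    A=[];B=[]
    for n,uv in(a,b):
        K,R,t=cam(n); d=R.T@np.linalg.inv(K)@np.array([uv[0],uv[1],1.]); d/=np.linalg.norm(d); o=-R.T@t
        P=np.eye(3)-np.outer(d,d); A.append(P);B.append(P@o)
    return np.linalg.lstsq(np.vstack(A),np.hstack(B),rcond=None)[0]
def tool():
    o=bot.get_obs(); w,x,y,z=o["tool_rot"]; return np.array(o["eef_pos"]),Rn.from_quat([x,y,z,w])
E
python3 - <<'E'
from h import *
ims=[]
for n in("scene","top"):
    im=bot.read_camera(n); cv2.imwrite(f"pics/{n}0.png",im)
    K,R,t=cam(n); print(n,"cam at",(-R.T@t).round(3),"fwd",R[2].round(2))
    for k in("loop_top","tin_grip","salt_tin","saddle","hook_tip","scale","board","spice_jar_a"):
        r=bot.place_of(n,k); print(n,k,[(np.round(q["xy"],1).tolist(),round(q["score"],2)) for q in r[:3]])
o=bot.get_obs(); p,r=tool(); print(p.round(3)); print(r.as_matrix().round(3)); print(o["t"],o["gripper_width"],o["contact_force"])
E
```

```text
scene cam at [ 0.05  -0.76   0.673] fwd [ 0.41  0.78 -0.46]
scene loop_top [([258.1, 195.0], 0.73)]
scene tin_grip [([253.3, 223.2], 0.72)]
scene salt_tin [([258.2, 237.6], 0.9)]
scene saddle [([326.1, 176.5], 0.43)]
scene hook_tip [([316.2, 175.1], 0.47)]
scene scale [([321.9, 261.6], 0.69)]
scene board [([366.6, 338.8], 0.9)]
scene spice_jar_a [([402.4, 318.1], 0.88), ([387.0, 299.0], 0.65)]
top cam at [0.289 0.085 1.486] fwd [ 0.16  0.   -0.99]
top loop_top [([242.1, 216.7], 0.66), ([184.3, 239.9], 0.21)]
top tin_grip [([248.5, 222.4], 0.83)]
top salt_tin [([248.8, 219.8], 0.87)]
top saddle []
top hook_tip []
top scale [([310.7, 194.1], 0.75)]
top board [([388.5, 211.3], 0.78)]
top spice_jar_a []
[0.253 0.626 0.231]
[[ 0.927 -0.     0.374]
 [-0.374  0.     0.927]
 [-0.    -1.     0.   ]]
0.9 0.9962948147700817 [ 0.14136863  0.51625806 -0.34803637]
```

View pics/scene0.png

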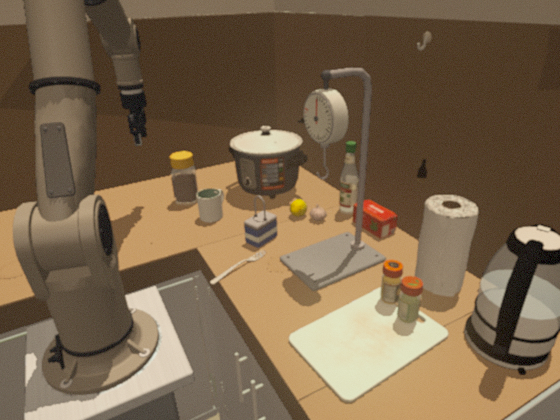

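View pics/top0.png

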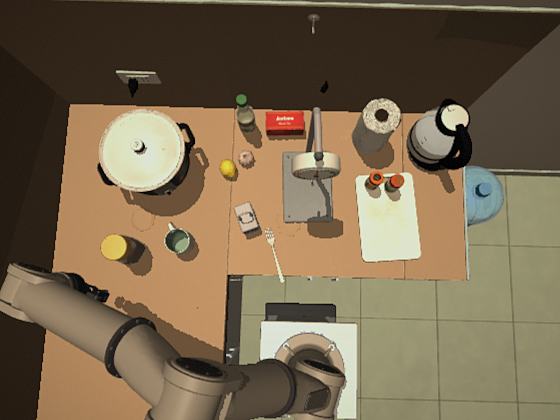

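The pictures show the tin at scene (260,230) / top (247,217), the scale plate at top (308,187), and the board at top (388,217) with its jars at the far end. Next I'll get poses and yaw angles.

```bash
python3 - <<'E'
from h import *
np.set_printoptions(suppress=True,precision=4)
print("loop",tri(("scene",(258.1,195)),("top",(242.1,216.7))),"grip",tri(("scene",(253.3,223.2)),("top",(248.5,222.4))),"tin",tri(("scene",(258.2,237.6)),("top",(248.8,219.8))))
print("scale",tri(("scene",(321.9,261.6)),("top",(310.7,194.1))),"board",tri(("scene",(366.6,338.8)),("top",(388.5,211.3))))
bot.read_camera("top"); bot.read_camera("scene")
M={}
for c in("top","scene"):
  for k in("salt_tin","scale","board","spice_jar_a"):
    for i,r in enumerate(bot.cut_out(c,k)[:2]):
        M[f"{c}_{k}_{i}"]=r["pixels"]; print(c,k,r["score"],np.round(r["extent"]),r["pixels"].sum())
np.savez("m.npz",**M)
im=cv2.imread("pics/top0.png")
im2=im.copy()
for k,v in M.items():
    if k.startswith("top") and k.endswith("0"):
        cs,_=cv2.findContours(v.astype(np.uint8),0,2); cv2.drawContours(im2,cs,-1,(0,0,255),1)
# board rect
b=M["top_board_0"]; ys,xs=np.nonzero(b); W=np.array([onplane("top",(x,y),.01)[:2] for x,y in zip(xs,ys)])
print("board rect",cv2.minAreaRect((W*1000).astype(np.float32)))
# plate: grey pixels in the scale's mask, left of the dial
cv2.imwrite("pics/crop1.png",cv2.resize(np.hstack([im[140:250,220:430],im2[140:250,220:430]]),None,fx=1.9,fy=3.8,interpolation=2)[:, :])
a=cv2.resize(im[140:250,220:430],None,fx=3.8,fy=3.8,interpolation=2)
s=cv2.imread("pics/scene0.png"); s=cv2.resize(s[140:300,230:400],None,fx=3.8*110/160,fy=3.8*110/160,interpolation=2)
a=cv2.resize(a,None,fx=.42*1.0,fy=.42*1.0) if 0 else a
cv2.imwrite("pics/crop1.png",a); 
E
```

```text
loop [0.4797 0.2188 0.1522] grip [0.4643 0.2086 0.0694] tin [0.4798 0.2132 0.012 ]
scale [0.5738 0.0046 0.0166] board [ 0.5201 -0.2639 -0.0041]
top salt_tin 0.6 [236. 202. 262. 233.] 534
top salt_tin 0.49 [386. 176. 409. 193.] 267
top scale 0.59 [285. 108. 338. 222.] 4187
top board 0.62 [356. 170. 418. 265.] 4361
top spice_jar_a 0.54 [364. 172. 384. 191.] 256
top spice_jar_a 0.48 [384. 173. 409. 192.] 282
scene salt_tin 0.61 [242. 207. 278. 244.] 872
scene scale 0.78 [280.  67. 386. 290.] 7335
scene scale 0.6 [239. 202. 276. 246.] 952
scene board 0.64 [290. 291. 450. 405.] 9054
scene spice_jar_a 0.9 [381. 255. 403. 306.] 880
scene spice_jar_a 0.8 [396. 275. 421. 327.] 1070Traceback (most recent call last):
  File "<stdin>", line 18, in <module>
  File "h.py", line 9, in onplane
    K,R,t=cam(n); d=R.T@np.linalg.inv(K)@np.array([uv[0],uv[1],1.]); o=-R.T@t
          ~~~^^^
  File "h.py", line 5, in cam
    p=bot.camera_params(n); return np.array(p["K"]),np.array(p["R"]),np.array(p["t"])
ValueError: time passes only in moves, steps and waits
```

```bash
sed -i 's/^def cam/import functools\n@functools.lru_cache(None)\ndef cam/' h.py; python3 - <<'E'
from h import *
np.set_printoptions(suppress=True,precision=4)
M=np.load("m.npz")
im=cv2.imread("pics/top0.png")
b=M["top_board_0"]; ys,xs=np.nonzero(b); W=np.array([onplane("top",(x,y),.01)[:2] for x,y in zip(xs,ys)])
print("board rect",cv2.minAreaRect((W*1000).astype(np.float32)))
b=M["top_salt_tin_0"]; ys,xs=np.nonzero(b); W=np.array([onplane("top",(x,y),.076)[:2] for x,y in zip(xs,ys)])
print("tin rect",cv2.minAreaRect((W*1000).astype(np.float32)))
print("scale px per m",proj("top",(.55,0,0)),proj("top",(.65,0,0)),proj("top",(.65,.1,0)))
a=im[140:250,220:345]
s=cv2.imread("pics/scene0.png")[60:300,230:400]
a=cv2.resize(a,None,fx=3.4,fy=3.4,interpolation=2); s=cv2.resize(s,(int(170*374/240),374),interpolation=2)
cv2.imwrite("pics/crop1.png",np.hstack([a,s]))
for yaw in (-10,0,10):
  R=Rn.from_euler("z",yaw,degrees=True).as_matrix()
  for c in("top","scene"):
    print(yaw,c,[proj(c,np.array([.574,.004,0])+R@np.array(q)).round(0).tolist() for q in((-.09,-.085,.014),(-.09,.085,.014),(.16,.085,.014),(.16,-.085,.014),(.125,0,.5),(0,0,.26))])
E
```

```text
board rect ((508.3516845703125, -261.1188049316406), (299.4359130859375, 200.85313415527344), 5.247067451477051)
tin rect ((480.4194030761719, 215.36282348632812), (101.86531066894531, 59.60053253173828), 22.541290283203125)
scale px per m [310.9771 203.0616] [311.5084 174.9139] [282.9395 174.1177]
-10 top [[330.0, 226.0], [281.0, 216.0], [295.0, 147.0], [343.0, 156.0], [332.0, 106.0], [315.0, 179.0]]
-10 scene [[304.0, 288.0], [283.0, 252.0], [361.0, 236.0], [392.0, 267.0], [379.0, 75.0], [326.0, 180.0]]
0 top [[335.0, 222.0], [285.0, 221.0], [287.0, 150.0], [335.0, 151.0], [323.0, 105.0], [315.0, 179.0]]
0 scene [[313.0, 290.0], [280.0, 256.0], [352.0, 232.0], [390.0, 260.0], [373.0, 73.0], [326.0, 180.0]]
10 top [[339.0, 218.0], [290.0, 225.0], [279.0, 154.0], [327.0, 148.0], [314.0, 106.0], [315.0, 179.0]]
10 scene [[321.0, 291.0], [279.0, 261.0], [342.0, 230.0], [386.0, 254.0], [366.0, 72.0], [326.0, 180.0]]
```

View pics/crop1.png

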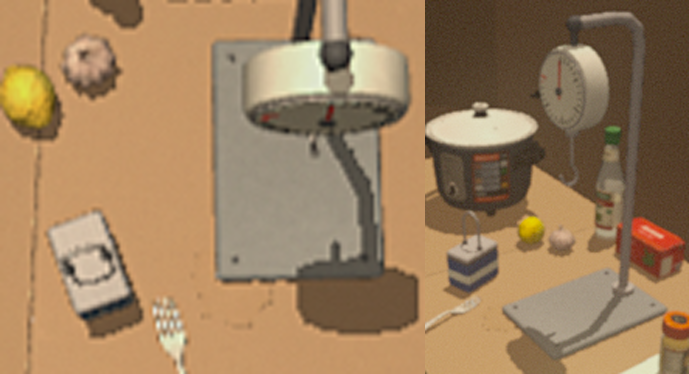

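The top crop puts the plate corners at top px (283.5,152), (284,221) and (332,220), and the tin's long axis at about 20° yaw. I'll fit both poses.

```bash
python3 - <<'E'
from h import *
from scipy.optimize import least_squares, minimize
np.set_printoptions(suppress=True,precision=4)
M=np.load("m.npz")
obs=[("top",(283.5,152),(.16,.085,.014)),("top",(284,221),(-.09,.085,.014)),("top",(332.4,220.3),(-.09,-.085,.014)),
("scene",(280,259.6),(-.09,.085,.014)),("scene",(311,287),(-.09,-.085,.014)),("scene",(384,256),(.16,-.085,.014)),("scene",(349,234),(.16,.085,.014)),("scene",(326.1,176.5),(0,0,.26)),("scene",(316.2,175.1),(-.02,0,.279))]
Rz=lambda a:Rn.from_euler("z",a).as_matrix()
f=lambda p:np.concatenate([(proj(c,Rz(p[2])@np.array(q)+[p[0],p[1],0])-uv) for c,uv,q in obs])
r=least_squares(f,[.574,.004,0],loss="soft_l1"); print("scale",r.x[:2],np.degrees(r.x[2]));print(f(r.x).reshape(-1,2).round(1))
box=lambda h:[(sx*.045,sy*.0285,z) for sx in(-1,1) for sy in(-1,1) for z in(0,h)]
def cost(p):
    s=0
    for c in("top","scene"):
        P=np.array([proj(c,Rz(p[2])@np.array(q)+[p[0],p[1],0]) for q in box(.076)])
        m=np.zeros((420*4,560*4),np.uint8); cv2.fillConvexPoly(m,cv2.convexHull((P*4+1.5).round().astype(np.int32)),1)
        g=cv2.resize(M[c+"_salt_tin_0"].astype(np.uint8),None,fx=4,fy=4,interpolation=0)
        s+=1-(m&g).sum()/(m|g).sum()
    return s
x0=np.array([.48,.215,.36]); best=None
for y in(.26,.36,.46):
    q=minimize(cost,[.48,.215,y],method="Nelder-Mead",options=dict(initial_simplex=[[.48,.215,y],[.49,.215,y],[.48,.225,y],[.48,.215,y+.1]],xatol=1e-4,fatol=1e-4))
    print("tin",q.x[:2],np.degrees(q.x[2]),q.fun)
# lid corners
ob2=[((48,228),(.045,.0285)),((100,210),(.045,-.0285)),((132,300),(-.045,-.0285)),((81,317),(-.045,.0285))]
g=lambda p:np.concatenate([(proj("top",Rz(p[2])@np.array([*q,.074])+[p[0],p[1],0])-(np.array(uv)/3.4+[220,140])) for uv,q in ob2])
r=least_squares(g,[.48,.215,.36]); print("lid",r.x[:2],np.degrees(r.x[2]),g(r.x).round(1))
E
```

```text
scale [0.5739 0.0124] 1.7292274779929702
[[-0.5 -1.5]
 [-0.9  0.4]
 [ 0.6  1. ]
 [-1.6 -3.8]
 [ 1.2  1.6]
 [ 3.4  1.5]
 [-0.3 -3.3]
 [-2.3  2.2]
 [ 1.  -1.7]]
tin [0.4855 0.2189] 23.356223899881904 0.23626434328409662
tin [0.4849 0.2189] 21.86668953202215 0.23345639131262885
tin [0.485 0.218] 21.843385338293178 0.23399226963677744
lid [0.483  0.2141] 21.706624304943418 [-0.3  0.7  0.8  0.1  0.5 -0.9 -1.   0.1]
```

```bash
cat >> h.py <<'E'
def tgt(xy,yaw,z0,tilt=35,back=0.,adv=.025,grip=(-.025,0,.057)):
    """tool pose gripping a tin whose underside centre is at xy,z0 with that yaw (deg)"""
    a=np.radians(tilt); B=Rn.from_euler("z",yaw,degrees=True)
    T=np.array([[np.cos(a),np.sin(a),0],[0,0,1],[np.sin(a),-np.cos(a),0]])
    R=B*Rn.from_matrix(T); Y=R.as_matrix()[:,1]
    return np.array([*xy,z0])+B.apply(grip)+(adv-back)*Y, R
def rel(P,R):
    p,r=tool(); return (r.inv().apply(P-p)).round(4).tolist(), np.degrees((r.inv()*R).as_rotvec()).round(1).tolist()
E
python3 - <<'E'
from h import *
P,R=tgt((.483,.216),21.8,0,back=.13); print(P.round(3),rel(P,R))
E
```

```text
[0.404 0.184 0.143] ([0.3055, 0.0883, -0.3528], [13.4, -42.4, -33.3])
```

```bash
python3 -m crank '[{"linear":[0.1,0.02,-0.12],"dr":[4.5,-14,-11],"hand":1},{"linear":[0.1,0.02,-0.12],"dr":[4.5,-14,-11],"hand":1},{"linear":[0.1,0.02,-0.12],"dr":[4.5,-14,-11],"hand":1},{"linear":[0.3055,0.088,-0.353],"dr":[13.4,-42.4,-33.3],"hand":1},{"linear":[0.3055,0.088,-0.353],"dr":[13.4,-42.4,-33.3],"hand":1},{"linear":[0.3055,0.088,-0.353],"dr":[13.4,-42.4,-33.3],"hand":1},{"linear":[0.3055,0.088,-0.353],"dr":[13.4,-42.4,-33.3],"hand":1},{"linear":[0.3055,0.088,-0.353],"dr":[13.4,-42.4,-33.3],"hand":1},{"linear":[0.3055,0.088,-0.353],"dr":[13.4,-42.4,-33.3],"hand":1},{"linear":[0.3055,0.088,-0.353],"dr":[13.4,-42.4,-33.3],"hand":1}]' 100
python3 - <<'E'
from h import *
P,R=tgt((.483,.216),21.8,0,back=.13); print(P.round(3),rel(P,R),bot.get_obs()["q"])
E
```

```text
t: 2.23
eef_pos: [0.3578, 0.3257, 0.169]
tool_rot: [0.697, -0.647, -0.296, -0.086]
contact_force: [0.5, 0.8, 0.3]
gripper_width: 0.999
[0.404 0.184 0.143] ([-0.0134, 0.0244, -0.1484], [2.9, -3.2, -3.4]) [-0.90135565  0.10599782 -0.25651351  2.39452643  1.06321907  0.50573357
 -0.19025043]
```

```bash
python3 -m crank '[{"linear":[-0.0134,0.0244,-0.148],"dr":[2.9,-3.2,-3.4],"hand":1},{"linear":[-0.0134,0.0244,-0.148],"dr":[2.9,-3.2,-3.4],"hand":1},{"linear":[-0.0134,0.0244,-0.148],"dr":[2.9,-3.2,-3.4],"hand":1},{"linear":[-0.0134,0.0244,-0.148],"dr":[2.9,-3.2,-3.4],"hand":1},{"linear":[-0.0134,0.0244,-0.148],"dr":[2.9,-3.2,-3.4],"hand":1},{"linear":[-0.0134,0.0244,-0.148],"dr":[2.9,-3.2,-3.4],"hand":1},{"linear":[-0.0134,0.0244,-0.148],"dr":[2.9,-3.2,-3.4],"hand":1}]'
python3 - <<'E'
from h import *
P,R=tgt((.483,.216),21.8,0,back=.13); print(P.round(3),rel(P,R),bot.get_obs()["q"])
for c in("top","scene"):
    cv2.imwrite(f"pics/{c}1.png",bot.read_camera(c))
    for k in("salt_tin","loop_top","tin_grip"): print(c,k,[(np.round(r["xy"],1).tolist(),round(r["score"],2)) for r in bot.place_of(c,k)[:2]])
a=cv2.imread("pics/top1.png")[140:290,180:330]; s=cv2.imread("pics/scene1.png")[150:300,180:330]
cv2.imwrite("pics/c2.png",cv2.resize(np.hstack([a,s]),None,fx=2.6,fy=2.6,interpolation=2))
E
```

```text
t: 2.82
eef_pos: [0.3859, 0.2628, 0.1226]
tool_rot: [0.68, -0.661, -0.315, -0.048]
contact_force: [-0.1, 0.7, -0.4]
gripper_width: 0.997
[0.404 0.184 0.143] ([-0.0032, -0.0186, -0.0808], [3.7, 1.9, -5.6]) [ 0.07799121  0.35719431 -1.14997684  2.42507999  1.42784521  0.66907974
 -0.25216274]
top salt_tin [([249.1, 222.7], 0.59)]
top loop_top [([243.6, 214.6], 0.71)]
top tin_grip [([247.1, 224.6], 0.81)]
scene salt_tin [([261.8, 238.5], 0.8)]
scene loop_top [([258.4, 195.3], 0.96)]
scene tin_grip [([254.2, 223.7], 0.76)]
```

View pics/c2.png

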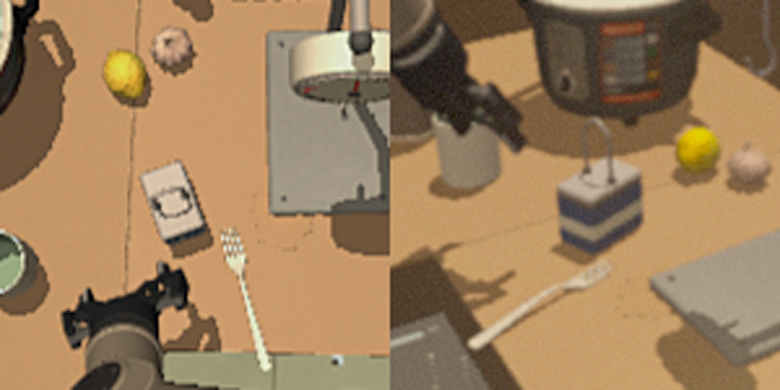

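The tool at top px (230,270) has clear space, but this pulled-back pose folds the elbow to its limit (q4). I'll rise and come down vertically over the tin with the same tilt instead. The fingers straddle the loop, so that is clear.

```bash
python3 - <<'E'
from h import *
P,R=tgt((.483,.216),21.8,0); print(P.round(3)); P[2]+=.17; print(rel(P,R))
p,r=tool(); Q=p.copy(); Q[2]=P[2]; Q[0]=.40; print(rel(Q,R))
for c,o,w in (("a",((258.4,195.3),(243.6,214.6)),0),("b",((261.8,238.5),(249.1,222.7)),0),("c",((254.2,223.7),(247.1,224.6)),0)): print(c,tri(("scene",o[0]),("top",o[1])).round(3))
E
```

```text
[0.473 0.212 0.037]
([0.0927, -0.0366, -0.087], [3.7, 2.1, -5.5])
([0.0531, -0.0654, -0.0117], [3.7, 2.1, -5.5])
a [0.483 0.216 0.152]
b [0.479 0.209 0.009]
c [0.462 0.211 0.066]
```

```bash
python3 -m crank '[{"linear":[0.053,-0.065,-0.012],"dr":[3.7,2.1,-5.5],"hand":1},{"linear":[0.053,-0.065,-0.012],"dr":[3.7,2.1,-5.5],"hand":1},{"linear":[0.053,-0.065,-0.012],"dr":[3.7,2.1,-5.5],"hand":1},{"linear":[0.093,-0.037,-0.087],"dr":[3.7,2.1,-5.5],"hand":1},{"linear":[0.093,-0.037,-0.087],"dr":[3.7,2.1,-5.5],"hand":1},{"linear":[0.093,-0.037,-0.087],"dr":[3.7,2.1,-5.5],"hand":1},{"linear":[0.093,-0.037,-0.087],"dr":[3.7,2.1,-5.5],"hand":1},{"linear":[0.093,-0.037,-0.087],"dr":[3.7,2.1,-5.5],"hand":1}]'
python3 - <<'E'
from h import *
P,R=tgt((.483,.216),21.8,0); Q=P+[0,0,.17]; print(rel(Q,R),rel(P,R),bot.get_obs()["q"])
E
```

```text
t: 3.88
eef_pos: [0.4732, 0.2113, 0.2066]
tool_rot: [0.703, -0.622, -0.335, -0.081]
contact_force: [0.0, -0.4, 0.3]
gripper_width: 0.998
([0.0001, 0.0001, 0.0008], [0.0, -0.1, -0.1]) ([-0.0972, 0.1395, 0.0007], [0.0, -0.1, -0.1]) [ 0.60791875  0.18507438 -1.28203035  2.33593348  1.16505137  0.33908204
  0.28975218]
```

```bash
python3 -m crank '[{"linear":[-0.016,0.023,0],"dr":[0,0,0],"hand":1},{"linear":[-0.032,0.046,0],"dr":[0,0,0],"hand":1},{"linear":[-0.048,0.069,0],"dr":[0,0,0],"hand":1},{"linear":[-0.064,0.092,0],"dr":[0,0,0],"hand":1},{"linear":[-0.08,0.115,0],"dr":[0,0,0],"hand":1},{"linear":[-0.097,0.1395,0.0007],"dr":[0,0,0],"hand":1},{"linear":[-0.097,0.1395,0.0007],"dr":[0,0,0],"hand":1},{"linear":[-0.097,0.1395,0.0007],"dr":[0,0,0],"hand":1}]'
python3 - <<'E'
from h import *
P,R=tgt((.483,.216),21.8,0); print(rel(P,R),bot.get_obs()["q"])
for c in("top","scene"):
    cv2.imwrite(f"pics/{c}2.png",bot.read_camera(c))
a=cv2.imread("pics/top2.png")[170:270,190:290]; s=cv2.imread("pics/scene2.png")[160:260,200:300]
cv2.imwrite("pics/c3.png",cv2.resize(np.hstack([a,s]),None,fx=3.9,fy=3.9,interpolation=2))
E
```

```text
t: 4.55
eef_pos: [0.473, 0.214, 0.0351]
tool_rot: [0.703, -0.622, -0.335, -0.079]
contact_force: [-0.4, 0.4, -0.9]
gripper_width: 1.006
([0.0003, -0.0015, -0.0018], [-0.1, -0.0, -0.3]) [ 0.4659502   1.02075746 -1.36888962  2.43601363  2.02320726  1.07955987
 -0.24699966]
```

View pics/c3.png

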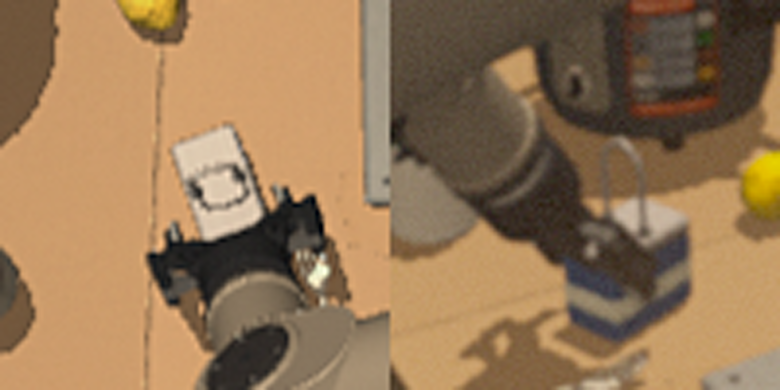

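The fingers straddle the -x half of the tin in line with it, and the loop is clear. Closing and lifting slightly.

```bash
R='{"linear":[0,0,0],"dr":[0,0,0],"hand":-1}'; python3 -m crank '[{"linear":[0,0,0],"dr":[0,0,0],"hand":-1},{"linear":[0,0,0],"dr":[0,0,0],"hand":-1},{"linear":[0,0,0],"dr":[0,0,0],"hand":-1},{"linear":[0,0,0],"dr":[0,0,0],"hand":-1},{"linear":[0,0,0],"dr":[0,0,0],"hand":-1},{"linear":[0,0,0],"dr":[0,0,0],"hand":-1},{"linear":[0,0,0],"dr":[0,0,0],"hand":-1},{"linear":[0,0,0],"dr":[0,0,0],"hand":-1}]' 90
python3 -m crank '[{"linear":[0.003,-0.004,0],"dr":[0,0,0],"hand":-1},{"linear":[0.006,-0.008,0],"dr":[0,0,0],"hand":-1},{"linear":[0.012,-0.017,0],"dr":[0,0,0],"hand":-1},{"linear":[0.023,-0.033,0],"dr":[0,0,0],"hand":-1},{"linear":[0.034,-0.05,0],"dr":[0,0,0],"hand":-1},{"linear":[0.046,-0.066,0],"dr":[0,0,0],"hand":-1},{"linear":[0.046,-0.066,0],"dr":[0,0,0],"hand":-1},{"linear":[0.046,-0.066,0],"dr":[0,0,0],"hand":-1},{"linear":[0.046,-0.066,0],"dr":[0,0,0],"hand":-1}]'
python3 - <<'E'
from h import *
f=[]
for i in range(6):
    bot.read_camera("scene"); o=bot.get_obs(); f.append(np.r_[o["contact_force"],o["torque"]])
print(np.mean(f,0).round(3),o["q"]); p,r=tool(); print(p,r.as_matrix().round(3))
E
```

```text
t: 5.32
eef_pos: [0.4757, 0.2119, 0.0388]
tool_rot: [0.702, -0.623, -0.337, -0.082]
contact_force: [-4.3, -1.2, 9.0]
gripper_width: 0.655
t: 6.07
eef_pos: [0.4749, 0.2103, 0.1163]
tool_rot: [0.702, -0.624, -0.334, -0.082]
contact_force: [-1.0, 0.0, -4.3]
gripper_width: 0.656
[-0.095 -0.273 -4.181 -0.417  1.076 -0.014] [ 0.53483001  0.66017086 -1.39064101  2.40553174  1.77208313  0.77398945
 -0.184392  ]
[0.47457129 0.21155018 0.11604895] [[ 0.765  0.529 -0.368]
 [ 0.301  0.211  0.93 ]
 [ 0.57  -0.822  0.002]]
```

```bash
python3 - <<'E'
from h import *
S=np.array([.574,.010]); yaw=2
B=Rn.from_euler("z",yaw,degrees=True)
for dx,lz in((-.07,.302),):
    L=B.apply([dx,0,0])[:2]+S; P,R=tgt(L,yaw,lz-.148); print(P.round(3),rel(P,R))
E
```

```text
[0.493 0.007 0.191] ([-0.0048, -0.0945, -0.1968], [-11.3, 16.0, -0.3])
```

```bash
python3 -m crank '[{"linear":[0,-0.02,-0.02],"dr":[-1,1.6,0],"hand":-1},{"linear":[0,-0.04,-0.045],"dr":[-3,4,0],"hand":-1},{"linear":[-0.002,-0.06,-0.075],"dr":[-5,7,0],"hand":-1},{"linear":[-0.003,-0.075,-0.105],"dr":[-7,10,0],"hand":-1},{"linear":[-0.004,-0.085,-0.135],"dr":[-9,13,0],"hand":-1},{"linear":[-0.005,-0.0945,-0.165],"dr":[-10,14.5,-0.3],"hand":-1},{"linear":[-0.005,-0.0945,-0.185],"dr":[-11.3,16,-0.3],"hand":-1},{"linear":[-0.005,-0.0945,-0.197],"dr":[-11.3,16,-0.3],"hand":-1},{"linear":[-0.005,-0.0945,-0.197],"dr":[-11.3,16,-0.3],"hand":-1},{"linear":[-0.005,-0.0945,-0.197],"dr":[-11.3,16,-0.3],"hand":-1}]'
python3 - <<'E'
from h import *
S=np.array([.574,.010]); yaw=2
L=Rn.from_euler("z",yaw,degrees=True).apply([-.07,0,0])[:2]+S; P,R=tgt(L,yaw,.302-.148); print(rel(P,R),bot.get_obs()["q"])
for c in("top","scene"):
    cv2.imwrite(f"pics/{c}3.png",bot.read_camera(c))
    for k in("salt_tin","loop_top","saddle","hook_tip","scale"): print(c,k,[(np.round(r["xy"],1).tolist(),round(r["score"],2)) for r in bot.place_of(c,k)[:2]])
Lp=[*L,.302]; print("expected loop",proj("scene",Lp),proj("top",Lp), "saddle",proj("scene",(*S,.26)))
s=cv2.imread("pics/scene3.png")[110:270,230:390]
cv2.imwrite("pics/c4.png",cv2.resize(s,None,fx=3.75,fy=3.75,interpolation=2))
E
```

```text
t: 7.2
eef_pos: [0.4933, 0.0067, 0.1912]
tool_rot: [0.678, -0.67, -0.225, -0.202]
contact_force: [-0.1, 0.6, -4.1]
gripper_width: 0.655
([-0.0003, 0.0006, 0.0005], [0.0, -0.0, 0.1]) [ 1.12387029  0.19076647 -1.3625258   2.4000426   1.29447138  0.2783202
  0.23129054]
top salt_tin [([313.4, 210.1], 0.88)]
top loop_top [([312.6, 200.9], 0.85), ([309.1, 193.6], 0.19)]
top saddle [([315.1, 202.1], 0.36)]
top hook_tip [([388.7, 189.1], 0.42), ([315.1, 201.2], 0.21)]
top scale [([311.2, 195.4], 0.63)]
scene salt_tin [([299.3, 222.5], 0.57)]
scene loop_top [([301.1, 169.5], 0.59)]
scene saddle []
scene hook_tip [([314.1, 173.0], 0.6)]
scene scale [([321.1, 264.4], 0.87)]
expected loop [300.38825307 169.39858357] [314.5547641  200.60859168] saddle [324.36256622 178.98255825]
```

View pics/c4.png

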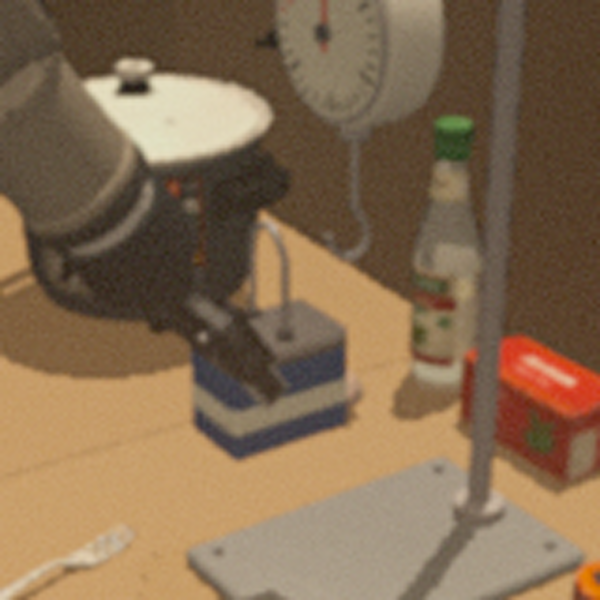

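The loop top sits at scene px (301,169.5) as expected. The hook's tip is at about (318,173.5), its saddle at (322.8,178.3), and its shank at (324.1,158). I'll refit the scale, using the hook and dial edges.

```bash
python3 - <<'E'
from h import *
from scipy.optimize import least_squares
np.set_printoptions(suppress=True,precision=4)
Rz=lambda a:Rn.from_euler("z",a).as_matrix()
e=[("top",(283.5,152),(.16,.085,.014)),("top",(284,221),(-.09,.085,.014)),("top",(332.4,220.3),(-.09,-.085,.014)),
("scene",(279,258),(-.09,.085,.014)),("scene",(384.5,258),(.16,-.085,.014)),("scene",(347,234.5),(.16,.085,.014)),
("scene",(322.8,177.5),(0,0,.26)),("scene",(318,174),(-.02,0,.279)),("scene",(324.1,158),(0,0,.310))]
def f(p):
    W=lambda q:Rz(p[2])@np.array(q)+[p[0],p[1],0]
    r=[(proj(c,W(q))-uv)*(2 if q[2]>.1 else 1) for c,uv,q in e]
    # dial sides in the top view (front rim, back rim): columns only
    r.append([2*(proj("top",W((-.02,.062,.415)))[0]-291.8),2*(proj("top",W((-.02,-.062,.415)))[0]-340.6)])
    return np.concatenate(r)
r=least_squares(f,[.574,.01,0],loss="soft_l1"); print("scale",r.x[:2],np.degrees(r.x[2]));print(f(r.x).reshape(-1,2).round(1))
J=r.jac; print("sd",np.sqrt(np.diag(np.linalg.inv(J.T@J))))
print("loop now",tri(("scene",(301.1,169.5)),("top",(312.6,200.9))),"tin",tri(("scene",(299.3,222.5)),("top",(313.4,210.1))))
for y in(0,.01,.02): print(y,proj("top",(.554,y,.415)),proj("scene",(.574,y,.26)))
E
```

```text
scale [0.5738 0.0128] 2.7829208099175715
[[-1.5 -1. ]
 [-0.6  0.9]
 [ 0.9  0.6]
 [-0.9 -1.8]
 [ 2.4 -1.3]
 [ 0.6 -4.1]
 [ 1.7  2.2]
 [-1.7 -1.3]
 [-0.1  3.3]
 [-0.2  0.4]]
sd [0.0013 0.0009 0.0155]
loop now [0.5057 0.0117 0.2994] tin [0.4982 0.0021 0.163 ]
0 [320.966  173.2776] [326.6415 180.387 ]
0.01 [317.0043 173.1672] [324.3626 178.9826]
0.02 [313.0427 173.0568] [322.1187 177.5997]
```

```bash
python3 - <<'E'
from h import *
B=Rn.from_euler("z",2,degrees=True)
for dx in(-.035,-.010):
    L=B.apply([dx,0,0])[:2]+[.5735,.0115]; P,R=tgt(L,2,.298-.148); print(rel(P,R))
E
```

```text
([0.0251, 0.024, 0.0017], [0.0, 0.0, 0.1])
([0.0455, 0.0384, 0.0017], [0.0, 0.0, 0.1])
```

```bash
python3 -m crank '[{"linear":[0.006,0.006,0.001],"dr":[0,0,0],"hand":-1},{"linear":[0.012,0.012,0.0017],"dr":[0,0,0],"hand":-1},{"linear":[0.018,0.018,0.0017],"dr":[0,0,0],"hand":-1},{"linear":[0.025,0.024,0.0017],"dr":[0,0,0],"hand":-1},{"linear":[0.03,0.0275,0.0017],"dr":[0,0,0],"hand":-1},{"linear":[0.035,0.031,0.0017],"dr":[0,0,0],"hand":-1},{"linear":[0.04,0.0345,0.0017],"dr":[0,0,0],"hand":-1},{"linear":[0.0455,0.0384,0.0017],"dr":[0,0,0],"hand":-1},{"linear":[0.0455,0.0384,0.0017],"dr":[0,0,0],"hand":-1},{"linear":[0.0455,0.0384,0.0017],"dr":[0,0,0],"hand":-1}]'
python3 - <<'E'
from h import *
B=Rn.from_euler("z",2,degrees=True)
L=B.apply([-.01,0,0])[:2]+[.5735,.0115]; P,R=tgt(L,2,.298-.148); print(rel(P,R))
a=np.mean([bot.read_camera("scene").astype(float) for _ in range(4)],0).astype(np.uint8); cv2.imwrite("pics/scene4.png",a); t=bot.read_camera("top")
for c in("top","scene"):
    for k in("loop_top","saddle","hook_tip"): print(c,k,[(np.round(r["xy"],1).tolist(),round(r["score"],2)) for r in bot.place_of(c,k)[:2]])
print("exp loop",proj("scene",(*L,.298)),"saddle",proj("scene",(.574,.013,.26)),"tip",proj("scene",(.554,.0125,.279)))
cv2.imwrite("pics/c5.png",np.hstack([cv2.resize(a[130:205,285:360],None,fx=8,fy=8,interpolation=2)]))
E
```

```text
t: 8.63
eef_pos: [0.5531, 0.0108, 0.1865]
tool_rot: [0.678, -0.67, -0.225, -0.202]
contact_force: [-0.4, -1.0, -3.6]
gripper_width: 0.656
([-0.0002, -0.0002, -0.0], [0.0, 0.0, 0.1])
top loop_top [([309.9, 180.8], 0.9)]
top saddle []
top hook_tip []
scene loop_top [([321.0, 165.0], 0.85)]
scene saddle [([325.9, 178.3], 0.4)]
scene hook_tip [([317.3, 173.3], 0.53), ([237.9, 266.1], 0.26)]
exp loop [320.77904401 165.36337632] saddle [323.68576675 178.56545013] tip [317.07291587 173.25383829]
```

View pics/c5.png

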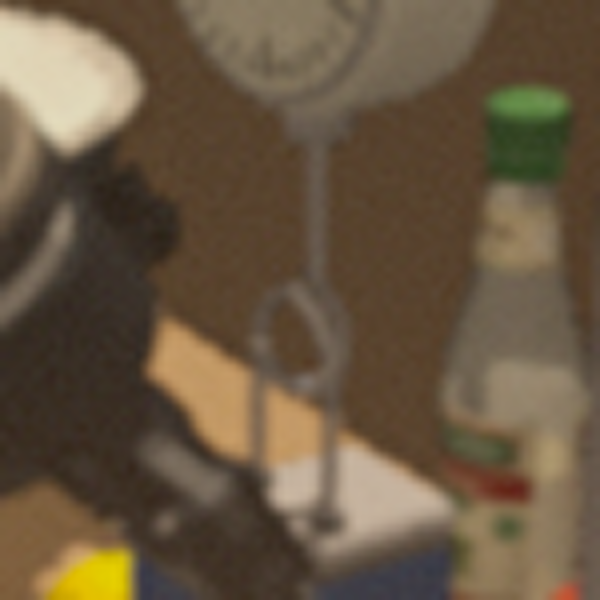

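The loop peak (scene 321.6,165.6) lies just above and between the tip (317,172.5) and the shank, within a pixel of the model. I'll lower it slowly into the gap; the pointer will show any contact.

```bash
python3 -m crank '[{"linear":[-0.0017,0.0025,0],"dr":[0,0,0],"hand":-1},{"linear":[-0.0034,0.005,0],"dr":[0,0,0],"hand":-1},{"linear":[-0.0051,0.0075,0],"dr":[0,0,0],"hand":-1},{"linear":[-0.0068,0.01,0],"dr":[0,0,0],"hand":-1},{"linear":[-0.0085,0.0125,0],"dr":[0,0,0],"hand":-1},{"linear":[-0.0102,0.015,0],"dr":[0,0,0],"hand":-1},{"linear":[-0.0119,0.0175,0],"dr":[0,0,0],"hand":-1},{"linear":[-0.0149,0.0213,0],"dr":[0,0,0],"hand":-1},{"linear":[-0.0149,0.0213,0],"dr":[0,0,0],"hand":-1}]'
python3 - <<'E'
from h import *
a=np.mean([bot.read_camera("scene").astype(float) for _ in range(4)],0).astype(np.uint8); cv2.imwrite("pics/scene5.png",a)
print(bot.get_obs()["contact_force"],tool()[0])
for k in("loop_top","saddle","hook_tip"): print(k,[(np.round(r["xy"],1).tolist(),round(r["score"],2)) for r in bot.place_of("scene",k)[:2]])
cv2.imwrite("pics/c6.png",cv2.resize(a[80:205,285:360],None,fx=4.8,fy=4.8,interpolation=2))
for i in (0,4,5):
    b=cv2.imread(f"pics/scene{i}.png"); d=b[85:145,295:345].astype(int); m=(d[...,2]-d[...,1:2].max(-1)>60); ys,xs=np.nonzero(m); print(i,len(xs),xs.mean()+295 if len(xs) else 0,ys.mean()+85 if len(xs) else 0)
E
```

```text
t: 9.93
eef_pos: [0.5526, 0.0107, 0.1596]
tool_rot: [0.678, -0.67, -0.225, -0.201]
contact_force: [-0.6, -0.0, -4.3]
gripper_width: 0.653
[-0.30376976  1.19660834 -4.26471901] [0.55308327 0.01077028 0.16064447]
loop_top [([318.2, 174.8], 0.88)]
saddle [([327.2, 178.2], 0.52)]
hook_tip [([317.5, 176.5], 0.42)]
0 0 0 0
4 0 0 0
5 0 0 0
```

View pics/c6.png

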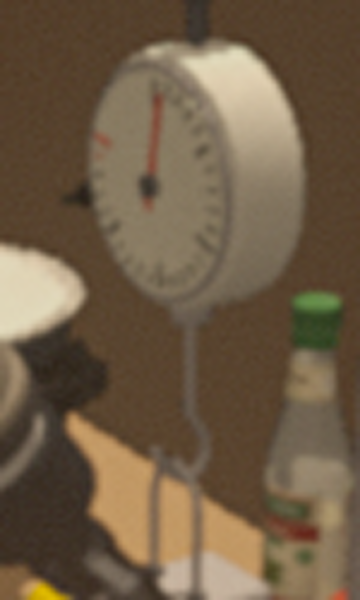

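The pointer still stands at zero and the loop peak (~321.5,174.8) sits between the tip and the shank. Next I'll ease it forward onto the saddle and draw the hook about 10 mm.

```bash
cat >> h.py <<'E'
def pointer(save=None,n=4):
    a=np.mean([bot.read_camera("scene").astype(float) for _ in range(n)],0)
    if save: cv2.imwrite(save,a.astype(np.uint8))
    d=a[85:150,295:330]; m=(d[...,2]-d[...,:2].max(-1)); ys,xs=np.nonzero(m>22)
    # dial centre in px, angle in the dial plane via the projected axes
    c=proj("scene",(.553,.012,.415)); ey=proj("scene",(.553,-.028,.415))-c; ez=proj("scene",(.553,.012,.455))-c
    uv=np.linalg.solve(np.c_[ey,ez],(np.c_[xs+295,ys+85]-c).T); rr=np.hypot(*uv)*40
    k=(rr>12)&(rr<42); ang=np.degrees(np.arctan2(uv[0],uv[1]))
    h,_=np.histogram(ang[k]%360,36,(0,360)); return {int(i*10):int(h[i]) for i in np.nonzero(h)[0]}
E
python3 -c "
from h import *
print(pointer())"
python3 -m crank '[{"linear":[0.002,0.003,0],"dr":[0,0,0],"hand":-1},{"linear":[0.004,0.006,0],"dr":[0,0,0],"hand":-1},{"linear":[0.0051,0.0085,0],"dr":[0,0,0],"hand":-1},{"linear":[0.0037,0.0105,0],"dr":[0,0,0],"hand":-1},{"linear":[0.0024,0.0125,0],"dr":[0,0,0],"hand":-1},{"linear":[0.0011,0.0145,0],"dr":[0,0,0],"hand":-1},{"linear":[-0.0003,0.0165,0],"dr":[0,0,0],"hand":-1},{"linear":[-0.0016,0.0185,0],"dr":[0,0,0],"hand":-1},{"linear":[-0.0029,0.02,0],"dr":[0,0,0],"hand":-1},{"linear":[-0.0029,0.02,0],"dr":[0,0,0],"hand":-1}]'
python3 - <<'E'
from h import *
print(pointer("pics/scene6.png"))
a=cv2.imread("pics/scene6.png"); print(bot.get_obs()["contact_force"],tool()[0])
for k in("loop_top","saddle","hook_tip"): print(k,[(np.round(r["xy"],1).tolist(),round(r["score"],2)) for r in bot.place_of("scene",k)[:2]])
cv2.imwrite("pics/c7.png",cv2.resize(a[80:215,285:360],None,fx=4.4,fy=4.4,interpolation=2))
E
```

```text
{0: 5, 200: 1, 210: 1, 220: 2, 230: 1, 280: 2, 300: 1, 310: 2, 320: 3, 330: 7, 340: 9, 350: 14}
t: 11.32
eef_pos: [0.5619, 0.0111, 0.142]
tool_rot: [0.678, -0.67, -0.225, -0.201]
contact_force: [-0.9, -0.9, -2.2]
gripper_width: 0.657
{20: 1, 30: 1, 40: 9, 50: 12, 280: 2}
[-1.16594966 -0.30978333 -1.85115569] [0.56199701 0.01100398 0.14247458]
loop_top [([323.0, 182.5], 0.66)]
saddle [([327.2, 184.7], 0.65)]
hook_tip [([319.0, 182.3], 0.57)]
```

View pics/c7.png

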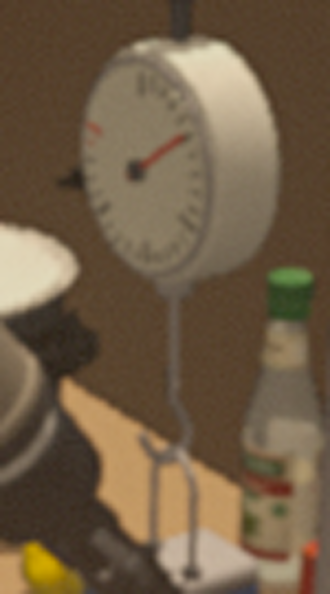

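Engaged: the loop sits in the hook and the pointer is at about 55°. There is a slight -x force (about 1 N), so I'll ease back 4 mm and lower on slowly.

```bash
python3 -m crank '[{"linear":[-0.0016,-0.0011,0],"dr":[0,0,0],"hand":-1},{"linear":[-0.0033,-0.0023,0],"dr":[0,0,0],"hand":-1},{"linear":[-0.0047,-0.0003,0],"dr":[0,0,0],"hand":-1},{"linear":[-0.0062,0.0018,0],"dr":[0,0,0],"hand":-1},{"linear":[-0.0076,0.0039,0],"dr":[0,0,0],"hand":-1},{"linear":[-0.009,0.0059,0],"dr":[0,0,0],"hand":-1},{"linear":[-0.0105,0.008,0],"dr":[0,0,0],"hand":-1},{"linear":[-0.0119,0.01,0],"dr":[0,0,0],"hand":-1},{"linear":[-0.0134,0.0121,0],"dr":[0,0,0],"hand":-1},{"linear":[-0.0148,0.0141,0],"dr":[0,0,0],"hand":-1}]'
cat >> h.py <<'E'
def force(n=8):
    f=[]
    for i in range(n):
        bot.read_camera("scene"); o=bot.get_obs(); f.append(np.r_[o["contact_force"],o["torque"]])
    return np.mean(f,0).round(2),o["t"]
E
python3 - <<'E'
from h import *
print(force(8),pointer("pics/scene7.png",2),tool()[0])
E
```

```text
t: 12.5
eef_pos: [0.5582, 0.011, 0.1222]
tool_rot: [0.678, -0.67, -0.225, -0.202]
contact_force: [-0.9, 2.0, -1.1]
gripper_width: 0.656
(array([-0.72,  2.07, -0.92,  0.15,  0.8 ,  0.29]), 12.9) {120: 13, 130: 12, 140: 4, 150: 2, 270: 2, 280: 5, 290: 1} [0.55816273 0.01085923 0.12256361]
```

The pointer at about 135° and the 3.3 N taken over agree with roughly 40 mm of draw. A sideways force of +2 N says the hook sits to +y of the loop's peak, so I'll shift the tin +y to centre it.

```bash
python3 -m crank '[{"linear":[0,0,0.001],"dr":[0,0,0],"hand":-1},{"linear":[0,0,0.002],"dr":[0,0,0],"hand":-1},{"linear":[0,0,0.003],"dr":[0,0,0],"hand":-1},{"linear":[0,0,0.004],"dr":[0,0,0],"hand":-1},{"linear":[0,0,0.005],"dr":[0,0,0],"hand":-1},{"linear":[0,0,0.006],"dr":[0,0,0],"hand":-1}]'
python3 - <<'E'
from h import *
print(force(6),pointer(None,2),tool()[0])
E
```

```text
t: 13.5
eef_pos: [0.5583, 0.0152, 0.1223]
tool_rot: [0.677, -0.671, -0.224, -0.203]
contact_force: [2.0, -5.0, -1.1]
gripper_width: 0.656
(array([ 2.3 , -4.26, -0.9 , -0.35,  0.59, -0.58]), 13.8) {120: 13, 130: 13, 140: 5, 150: 3, 160: 1, 270: 2, 280: 5, 290: 1} [0.55810474 0.01644374 0.1224724 ]
```

```bash
python3 -m crank '[{"linear":[0,0,-0.001],"dr":[0,0,0],"hand":-1},{"linear":[0,0,-0.002],"dr":[0,0,0],"hand":-1},{"linear":[0,0,-0.003],"dr":[0,0,0],"hand":-1},{"linear":[0,0,-0.0035],"dr":[0,0,0],"hand":-1}]'
python3 - <<'E'
from h import *
print(force(8),pointer("pics/scene8.png",4),tool()[0])
a=cv2.imread("pics/scene8.png"); t=bot.read_camera("top"); cv2.imwrite("pics/top8.png",t)
for c in("top","scene"): print(c,[(np.round(r["xy"],1).tolist(),round(r["score"],2)) for k in("loop_top","saddle","hook_tip") for r in bot.place_of(c,k)[:1]])
p=tool()[0]; print(proj("top",p+[.012,0,.11]),proj("scene",p+[.012,0,.11]))
cv2.imwrite("pics/c8.png",np.hstack([cv2.resize(a[150:225,285:360],None,fx=5,fy=5,interpolation=2),cv2.resize(t[150:225,275:350],None,fx=5,fy=5,interpolation=2)]))
E
```

```text
t: 14.23
eef_pos: [0.5576, 0.0142, 0.1224]
tool_rot: [0.678, -0.67, -0.226, -0.201]
contact_force: [0.8, 0.2, -0.7]
gripper_width: 0.654
(array([ 0.57, -0.17, -0.97, -0.02,  0.75,  0.  ]), 14.6333) {120: 17, 130: 10, 140: 3, 150: 2, 270: 2, 280: 5, 290: 1} [0.55791291 0.01335499 0.1223422 ]
top [([310.7, 186.2], 0.59), ([386.4, 213.6], 0.62)]
scene [([322.3, 188.0], 0.96), ([327.6, 192.9], 0.66), ([367.0, 337.0], 0.65)]
[311.36943085 182.69697026] [322.07254106 188.9816031 ]
```

View pics/c8.png

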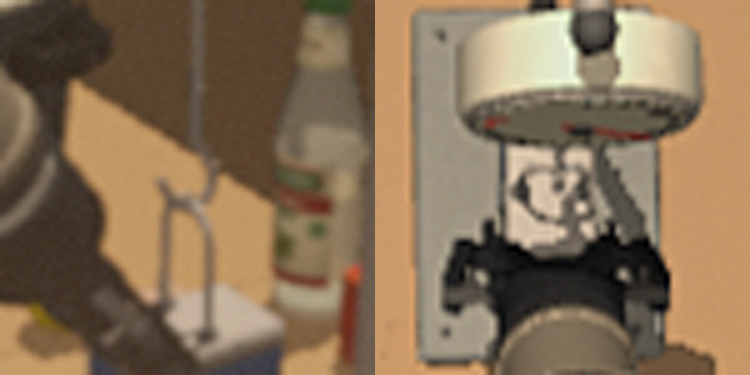

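Side forces are now near zero, and the top view shows the hook over the middle of the loop. Passing over the last ~1 N.

```bash
python3 -m crank '[{"linear":[-0.0002,0.0021,0],"dr":[0,0,0],"hand":-1},{"linear":[-0.001,0.0033,0],"dr":[0,0,0],"hand":-1},{"linear":[-0.0018,0.0045,0],"dr":[0,0,0],"hand":-1},{"linear":[-0.0026,0.0058,0],"dr":[0,0,0],"hand":-1},{"linear":[-0.0034,0.007,0],"dr":[0,0,0],"hand":-1},{"linear":[-0.0042,0.0083,0],"dr":[0,0,0],"hand":-1},{"linear":[-0.0051,0.0099,0],"dr":[0,0,0],"hand":-1},{"linear":[-0.0051,0.0099,0],"dr":[0,0,0],"hand":-1}]'
python3 - <<'E'
from h import *
print(force(10),pointer("pics/scene9.png",3),tool()[0])
E
```

```text
t: 15.85
eef_pos: [0.5594, 0.0132, 0.111]
tool_rot: [0.678, -0.671, -0.225, -0.202]
contact_force: [-0.5, -1.2, 0.7]
gripper_width: 0.656
(array([-0.79, -0.34, -0.38, -0.07,  0.66, -0.11]), 16.35) {150: 2, 160: 16, 170: 13, 180: 7, 190: 2, 200: 2, 280: 3, 290: 1, 300: 2, 310: 1, 320: 1} [0.55955053 0.01325214 0.11137016]
```

```bash
python3 -m crank '[{"linear":[-0.0008,-0.0006,-0.0003],"dr":[0,0,0],"hand":-1},{"linear":[-0.0014,0.0002,-0.0003],"dr":[0,0,0],"hand":-1},{"linear":[-0.002,0.0011,-0.0003],"dr":[0,0,0],"hand":-1},{"linear":[-0.0026,0.0019,-0.0003],"dr":[0,0,0],"hand":-1},{"linear":[-0.0026,0.0019,-0.0003],"dr":[0,0,0],"hand":-1}]'
python3 - <<'E'
from h import *
print(force(12),tool()[0])
E
```

```text
t: 16.92
eef_pos: [0.5589, 0.0131, 0.1084]
tool_rot: [0.678, -0.67, -0.225, -0.202]
contact_force: [3.7, 0.6, 0.3]
gripper_width: 0.658
(array([3.76, 0.64, 0.29, 0.03, 0.3 , 0.09]), 17.5167) [0.55865943 0.01309727 0.10843339]
```

```bash
python3 -m crank '[{"linear":[0.0007,0.0004,-0.0002],"dr":[0,0,0],"hand":-1},{"linear":[0.0016,-0.0008,-0.0003],"dr":[0,0,0],"hand":-1},{"linear":[0.0016,-0.0008,-0.0003],"dr":[0,0,0],"hand":-1}]'
python3 - <<'E'
from h import *
print(force(12),tool()[0])
E
```

```text
t: 17.77
eef_pos: [0.5589, 0.013, 0.1098]
tool_rot: [0.678, -0.67, -0.225, -0.201]
contact_force: [1.4, 1.2, -0.1]
gripper_width: 0.654
(array([ 0.61,  2.4 , -0.14,  0.16,  0.56,  0.34]), 18.3667) [0.55914849 0.01287777 0.10976243]
```

```bash
python3 -m crank '[{"linear":[0.0001,0.0001,0.0008],"dr":[0,0,0],"hand":-1},{"linear":[0.0002,0.0001,0.0016],"dr":[0,0,0],"hand":-1},{"linear":[0.0002,0.0001,0.0016],"dr":[0,0,0],"hand":-1}]'
python3 - <<'E'
from h import *
print(force(12),tool()[0])
E
```

```text
t: 18.62
eef_pos: [0.5595, 0.0133, 0.1096]
tool_rot: [0.677, -0.671, -0.224, -0.202]
contact_force: [-1.4, -1.6, -0.0]
gripper_width: 0.661
(array([-0.61, -2.92, -0.1 , -0.26,  0.65, -0.42]), 19.2167) [0.55965679 0.01376642 0.10986435]
```

```bash
python3 -m crank '[{"linear":[0,-0.0001,-0.0008],"dr":[0,0,0],"hand":-1},{"linear":[0,-0.0001,-0.0008],"dr":[0,0,0],"hand":-1},{"linear":[0,-0.0001,-0.0008],"dr":[0,0,0],"hand":-1},{"linear":[0,-0.0001,-0.0008],"dr":[0,0,0],"hand":-1}]' 20
python3 - <<'E'
from h import *
print(force(6),tool()[0])
E
python3 -m crank '[{"linear":[0,0,0],"dr":[0,0,0],"hand":0.35},{"linear":[0,0,0],"dr":[0,0,0],"hand":0.4},{"linear":[0,0,0],"dr":[0,0,0],"hand":0.5},{"linear":[0,0,0],"dr":[0,0,0],"hand":0.7},{"linear":[0,0,0],"dr":[0,0,0],"hand":1},{"linear":[0,0,0],"dr":[0,0,0],"hand":1},{"linear":[0,0,0],"dr":[0,0,0],"hand":1}]'
python3 - <<'E'
from h import *
print(force(2),pointer(None,2),pointer(None,2))
E
```

```text
t: 19.55
eef_pos: [0.5596, 0.0137, 0.1101]
tool_rot: [0.678, -0.67, -0.225, -0.202]
contact_force: [0.9, -1.6, -0.1]
gripper_width: 0.655
(array([ 0.71, -2.21, -0.21, -0.21,  0.56, -0.33]), 19.85) [0.5595778  0.01365277 0.11006663]
t: 20.43
eef_pos: [0.5595, 0.0136, 0.11]
tool_rot: [0.678, -0.671, -0.225, -0.202]
contact_force: [-0.5, 1.1, 0.3]
gripper_width: 0.999
(array([-0.11,  0.05,  0.01, -0.01,  0.6 , -0.04]), 20.5333) {160: 12, 170: 14, 180: 11, 190: 4, 200: 2, 280: 3, 290: 1, 300: 2, 310: 1, 320: 1} {160: 12, 170: 14, 180: 10, 190: 3, 200: 2, 220: 1, 280: 2, 290: 1, 300: 2, 310: 1, 320: 1}
```

```bash
python3 -m crank '[{"linear":[0,-0.005,0],"dr":[0,0,0],"hand":1},{"linear":[0,-0.015,0],"dr":[0,0,0],"hand":1},{"linear":[0,-0.03,0],"dr":[0,0,0],"hand":1},{"linear":[0,-0.045,0],"dr":[0,0,0],"hand":1},{"linear":[0,-0.06,0],"dr":[0,0,0],"hand":1},{"linear":[0,-0.06,0],"dr":[0,0,0],"hand":1},{"linear":[0,-0.06,0],"dr":[0,0,0],"hand":1}]'
python3 - <<'E'
from h import *
p,r=tool(); print(p,r.as_matrix()[:,1],bot.get_obs()["q"])
for i in range(4): print(pointer(f"pics/scene1{i}.png",6),bot.get_obs()["t"])
t=bot.read_camera("top"); cv2.imwrite("pics/top10.png",t)
for c in("top","scene"): print(c,[(k,np.round(q["xy"],1).tolist(),round(q["score"],2)) for k in("loop_top","tin_grip","salt_tin") for q in bot.place_of(c,k)[:1]])
a=cv2.imread("pics/scene13.png")
cv2.imwrite("pics/c9.png",np.hstack([cv2.resize(a[85:245,265:365],(375,600),interpolation=2),cv2.resize(t[150:250,275:345],(420,600),interpolation=2)]))
E
```

```text
t: 21.32
eef_pos: [0.5252, 0.0117, 0.1598]
tool_rot: [0.676, -0.671, -0.226, -0.202]
contact_force: [-0.1, -0.1, 0.7]
gripper_width: 1.001
[0.52515056 0.0116836  0.15976323] [ 0.57668479  0.01718964 -0.81678588] [ 0.91694093  0.37019322 -1.24247929  2.37205811  1.60499959  0.44062489
 -0.04343399]
{160: 12, 170: 14, 180: 10, 190: 4, 200: 2, 280: 3, 290: 1, 300: 2, 310: 1, 320: 1} 21.6167
{160: 12, 170: 14, 180: 10, 190: 4, 200: 2, 280: 3, 290: 1, 300: 2, 310: 1, 320: 1} 21.9167
{160: 12, 170: 14, 180: 10, 190: 4, 200: 2, 220: 1, 280: 3, 290: 1, 300: 2, 310: 1, 320: 1} 22.2167
{160: 12, 170: 14, 180: 10, 190: 4, 200: 2, 280: 3, 290: 1, 300: 2, 310: 1, 320: 1} 22.5167
top [('loop_top', [309.3, 182.7], 0.74), ('tin_grip', [309.1, 196.3], 0.65), ('salt_tin', [312.0, 196.4], 0.88)]
scene [('loop_top', [321.9, 192.2], 0.68), ('tin_grip', [312.3, 225.1], 0.8), ('salt_tin', [322.6, 240.5], 0.9)]
```

View pics/c9.png

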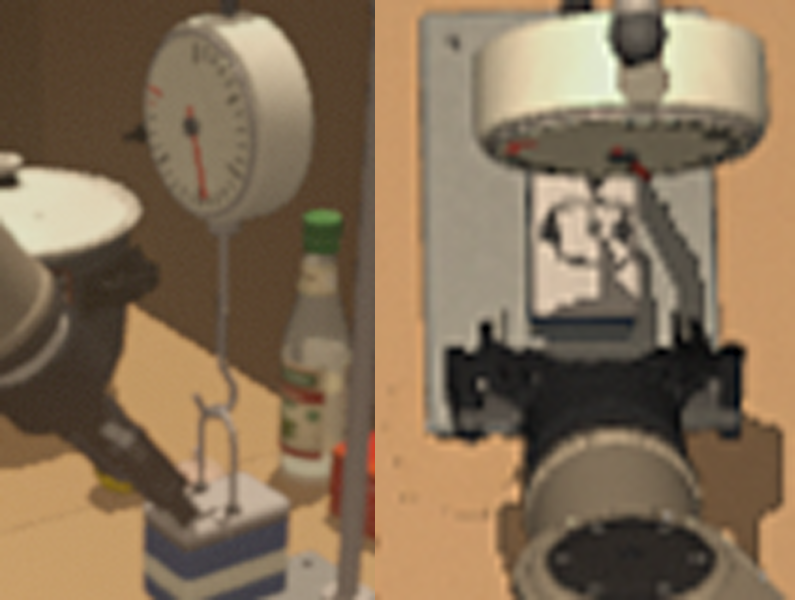

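The tin hangs level and free, the open gripper is well back, and the pointer has stood still at about 170° (~50 mm, ~0.43 kg) for 2 s. I'll wait another 0.8 s, return the same way, and close gradually with low force.

```bash
python3 -m crank '[{"linear":[0,0,0],"dr":[0,0,0],"hand":1},{"linear":[0,0,0],"dr":[0,0,0],"hand":1},{"linear":[0,0,0],"dr":[0,0,0],"hand":1},{"linear":[0,0,0],"dr":[0,0,0],"hand":1},{"linear":[0,0,0],"dr":[0,0,0],"hand":1},{"linear":[0,0.015,0],"dr":[0,0,0],"hand":1},{"linear":[0,0.03,0],"dr":[0,0,0],"hand":1},{"linear":[0,0.045,0],"dr":[0,0,0],"hand":1},{"linear":[0,0.055,0],"dr":[0,0,0],"hand":1},{"linear":[0,0.06,0],"dr":[0,0,0],"hand":1}]' 20
python3 -m crank '[{"linear":[0,0,0],"dr":[0,0,0],"hand":0.8},{"linear":[0,0,0],"dr":[0,0,0],"hand":0.6},{"linear":[0,0,0],"dr":[0,0,0],"hand":0.48},{"linear":[0,0,0],"dr":[0,0,0],"hand":0.43},{"linear":[0,0,0],"dr":[0,0,0],"hand":0.39},{"linear":[0,0,0],"dr":[0,0,0],"hand":0.35},{"linear":[0,0,0],"dr":[0,0,0],"hand":0.32},{"linear":[0,0,0],"dr":[0,0,0],"hand":0.28},{"linear":[0,0,0],"dr":[0,0,0],"hand":0.24}]'
python3 -c "
from h import *
print(force(5),tool()[0],pointer(None,3))"
```

```text
t: 23.7
eef_pos: [0.5598, 0.0136, 0.1088]
tool_rot: [0.678, -0.67, -0.225, -0.201]
contact_force: [0.8, -0.2, -0.5]
gripper_width: 1.003
t: 24.45
eef_pos: [0.5598, 0.0134, 0.1102]
tool_rot: [0.677, -0.671, -0.225, -0.202]
contact_force: [1.0, 0.8, 0.1]
gripper_width: 0.67
(array([ 1.24, -0.46, -0.42, -0.07,  0.49, -0.03]), 24.7) [0.55965343 0.01342614 0.1100388 ] {160: 5, 170: 14, 180: 13, 190: 6, 200: 2, 210: 1, 220: 1, 280: 3, 290: 1, 300: 2, 310: 1, 320: 1}
```

```bash
python3 -m crank '[{"linear":[0,0,0],"dr":[0,0,0],"hand":0.15},{"linear":[0,0,0],"dr":[0,0,0],"hand":0},{"linear":[0,0,0],"dr":[0,0,0],"hand":-1},{"linear":[0,0,0],"dr":[0,0,0],"hand":-1}]' 40
python3 -m crank '[{"linear":[0,0,0],"dr":[0,0,0],"hand":-1},{"linear":[0,0,0],"dr":[0,0,0],"hand":-1},{"linear":[0,0,0],"dr":[0,0,0],"hand":-1}]' 90
python3 -c "
from h import *
print(force(5),tool()[0],pointer(None,3))"
python3 -m crank '[{"linear":[0.0012,-0.0017,0],"dr":[0,0,0],"hand":-1},{"linear":[0.0029,-0.0041,0],"dr":[0,0,0],"hand":-1},{"linear":[0.0052,-0.0074,0],"dr":[0,0,0],"hand":-1},{"linear":[0.0075,-0.0107,0],"dr":[0,0,0],"hand":-1},{"linear":[0.0098,-0.014,0],"dr":[0,0,0],"hand":-1},{"linear":[0.0121,-0.0173,0],"dr":[0,0,0],"hand":-1},{"linear":[0.0144,-0.0206,0],"dr":[0,0,0],"hand":-1},{"linear":[0.0167,-0.0239,0],"dr":[0,0,0],"hand":-1},{"linear":[0.019,-0.0271,0],"dr":[0,0,0],"hand":-1},{"linear":[0.02,-0.0287,0],"dr":[0,0,0],"hand":-1}]'
python3 -c "
from h import *
print(force(5),tool()[0],pointer('pics/scene20.png',3),[(k,np.round(q['xy'],1).tolist(),round(q['score'],2)) for k in('loop_top','hook_tip','saddle') for q in bot.place_of('scene',k)[:1]])"
```

```text
t: 25.18
eef_pos: [0.5595, 0.0135, 0.11]
tool_rot: [0.677, -0.671, -0.225, -0.202]
contact_force: [1.7, -0.9, -0.4]
gripper_width: 0.66
t: 25.43
eef_pos: [0.5595, 0.0133, 0.11]
tool_rot: [0.677, -0.671, -0.225, -0.202]
contact_force: [1.3, -1.4, 1.6]
gripper_width: 0.657
(array([ 1.47, -1.51,  0.14, -0.15,  0.5 , -0.23]), 25.6833) [0.55955013 0.01331807 0.10998404] {160: 5, 170: 14, 180: 13, 190: 6, 200: 2, 210: 1, 220: 2, 280: 3, 290: 1, 300: 2, 310: 1, 320: 1}
t: 26.67
eef_pos: [0.5591, 0.0137, 0.1453]
tool_rot: [0.678, -0.671, -0.225, -0.201]
contact_force: [1.4, -0.5, -3.2]
gripper_width: 0.657
(array([ 0.91, -0.31, -2.89, -0.07,  0.92, -0.06]), 26.9167) [0.55903419 0.0138696  0.14473255] {20: 2, 30: 9, 40: 15, 230: 1, 240: 1, 280: 2} [('loop_top', [322.3, 180.0], 0.65), ('hook_tip', [315.3, 179.4], 0.64), ('saddle', [326.8, 181.3], 0.53)]
```

```bash
python3 -m crank '[{"linear":[0.002,-0.0029,0],"dr":[0,0,0],"hand":-1},{"linear":[0.0041,-0.0059,0],"dr":[0,0,0],"hand":-1},{"linear":[0.0062,-0.0088,0],"dr":[0,0,0],"hand":-1},{"linear":[0.0082,-0.0118,0],"dr":[0,0,0],"hand":-1},{"linear":[0.0103,-0.0147,0],"dr":[0,0,0],"hand":-1},{"linear":[0.0103,-0.0147,0],"dr":[0,0,0],"hand":-1},{"linear":[0.0086,-0.0175,0],"dr":[0,0,0],"hand":-1},{"linear":[0.0069,-0.0204,0],"dr":[0,0,0],"hand":-1},{"linear":[0.0052,-0.0232,0],"dr":[0,0,0],"hand":-1},{"linear":[0.0052,-0.0232,0],"dr":[0,0,0],"hand":-1}]'
python3 -c "
from h import *
print(force(5),tool()[0],pointer('pics/scene21.png',3),[(k,np.round(q['xy'],1).tolist(),round(q['score'],2)) for k in('loop_top','hook_tip','saddle') for q in bot.place_of('scene',k)[:1]])
a=cv2.imread('pics/scene21.png'); cv2.imwrite('pics/c10.png',cv2.resize(a[85:205,285:360],None,fx=5,fy=5,interpolation=2))"
```

```text
t: 28.05
eef_pos: [0.5494, 0.0132, 0.1668]
tool_rot: [0.677, -0.671, -0.225, -0.201]
contact_force: [0.3, 0.4, -3.6]
gripper_width: 0.654
(array([ 0.15,  0.  , -3.98, -0.06,  1.17,  0.  ]), 28.3) [0.55030739 0.01320106 0.1668991 ] {200: 2, 210: 1, 220: 2, 280: 2, 300: 1, 310: 2, 320: 3, 330: 8, 340: 14, 350: 14} [('loop_top', [318.4, 173.8], 0.8), ('hook_tip', [309.6, 204.7], 0.68), ('saddle', [329.3, 179.1], 0.43)]
```

View pics/c10.png

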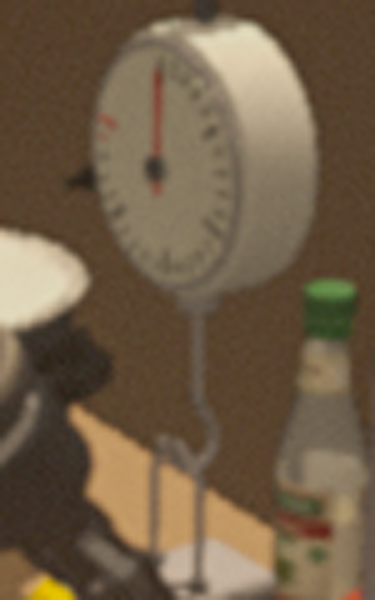

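The pointer is back at zero, there is no side force, and the loop stands in the gap. Straight up, then back off over the tip.

```bash
python3 -m crank '[{"linear":[0.0023,-0.0033,0],"dr":[0,0,0],"hand":-1},{"linear":[0.0046,-0.0066,0],"dr":[0,0,0],"hand":-1},{"linear":[0.0069,-0.0099,0],"dr":[0,0,0],"hand":-1},{"linear":[0.0092,-0.0131,0],"dr":[0,0,0],"hand":-1},{"linear":[0.0115,-0.0164,0],"dr":[0,0,0],"hand":-1},{"linear":[0.0138,-0.0197,0],"dr":[0,0,0],"hand":-1},{"linear":[0.0138,-0.0197,0],"dr":[0,0,0],"hand":-1},{"linear":[0.0138,-0.0197,0],"dr":[0,0,0],"hand":-1}]'
python3 -c "
from h import *
print(force(4),tool()[0],pointer('pics/scene22.png',3),[(k,np.round(q['xy'],1).tolist(),round(q['score'],2)) for k in('loop_top','hook_tip','saddle') for q in bot.place_of('scene',k)[:1]])"
python3 -m crank '[{"linear":[-0.004,-0.0028,0],"dr":[0,0,0],"hand":-1},{"linear":[-0.008,-0.0056,0],"dr":[0,0,0],"hand":-1},{"linear":[-0.012,-0.0084,0],"dr":[0,0,0],"hand":-1},{"linear":[-0.016,-0.0112,0],"dr":[0,0,0],"hand":-1},{"linear":[-0.021,-0.0147,0],"dr":[0,0,0],"hand":-1},{"linear":[-0.027,-0.0189,0],"dr":[0,0,0],"hand":-1},{"linear":[-0.034,-0.0238,0],"dr":[0,0,0],"hand":-1},{"linear":[-0.041,-0.0287,0],"dr":[0,0,0],"hand":-1},{"linear":[-0.041,-0.0287,0],"dr":[0,0,0],"hand":-1}]'
python3 - <<'E'
from h import *
print(force(2),tool()[0],bot.get_obs()["q"],pointer('pics/scene23.png',2))
# board yaw & tin target: board rect centre (.508,-.261), far edge towards +x; board y axis = -(cos5.2,sin5.2)
p,r=tool()
yb=-np.array([np.cos(np.radians(5.2)),np.sin(np.radians(5.2))]); C=np.array([.508,-.261])+.008*yb
for c in("top","scene"): print(c,"board corners",[proj(c,[*(np.array([.508,-.261])+a*yb+b*np.array([-yb[1],yb[0]])),.01]).round(0).tolist() for a,b in((.15,.1),(.15,-.1),(-.15,-.1),(-.15,.1))])
for z0 in(.06,.011):
  P,R=tgt(C,-10,z0); print(C,P.round(3),rel(P,R))
E
```

```text
t: 29.27
eef_pos: [0.5503, 0.0131, 0.1911]
tool_rot: [0.677, -0.671, -0.225, -0.202]
contact_force: [-0.2, -0.2, -4.5]
gripper_width: 0.655
(array([-0.1 , -0.4 , -3.83, -0.06,  1.18, -0.01]), 29.4667) [0.54999206 0.013236   0.19065912] {200: 2, 210: 1, 220: 2, 280: 2, 300: 1, 310: 2, 320: 3, 330: 8, 340: 14, 350: 14} [('loop_top', [320.1, 159.4], 0.72), ('hook_tip', [316.2, 173.8], 0.64), ('saddle', [326.3, 178.0], 0.6)]
t: 30.52
eef_pos: [0.4981, 0.0111, 0.1902]
tool_rot: [0.677, -0.671, -0.225, -0.201]
contact_force: [0.6, -0.4, -4.8]
gripper_width: 0.658
(array([ 0.  , -0.03, -4.04, -0.08,  1.12,  0.  ]), 30.6167) [0.49999548 0.01103724 0.19101839] [ 1.06000942  0.19804042 -1.31797994  2.38924077  1.31291237  0.29401501
  0.20306071] {200: 2, 210: 1, 220: 2, 280: 2, 300: 1, 310: 2, 320: 3, 330: 8, 340: 14, 350: 14}
top board corners [[421.0, 259.0], [362.0, 263.0], [354.0, 176.0], [411.0, 172.0]]
scene board corners [[345.0, 403.0], [283.0, 336.0], [382.0, 285.0], [450.0, 332.0]]
[ 0.50003292 -0.26172506] [ 0.49  -0.26   0.097] ([-0.0715, 0.0658, -0.2707], [-6.8, 9.8, 0.2])
[ 0.50003292 -0.26172506] [ 0.49  -0.26   0.048] ([-0.0997, 0.1058, -0.2706], [-6.8, 9.8, 0.2])
```

Unhooked cleanly, with the pointer at zero. Carrying it across to the board at height.

```bash
python3 -m crank '[{"linear":[-0.001,0.001,-0.01],"dr":[0,0,0],"hand":-1},{"linear":[-0.004,0.003,-0.035],"dr":[0,0,0],"hand":-1},{"linear":[-0.008,0.006,-0.065],"dr":[-1,1.4,0],"hand":-1},{"linear":[-0.012,0.01,-0.095],"dr":[-2,2.8,0],"hand":-1},{"linear":[-0.016,0.014,-0.125],"dr":[-3,4.4,0],"hand":-1},{"linear":[-0.02,0.017,-0.155],"dr":[-4,6,0],"hand":-1},{"linear":[-0.024,0.02,-0.185],"dr":[-5,7.5,0],"hand":-1},{"linear":[-0.028,0.023,-0.215],"dr":[-6,9,0.2],"hand":-1},{"linear":[-0.03,0.025,-0.245],"dr":[-6.8,9.8,0.2],"hand":-1},{"linear":[-0.03,0.025,-0.265],"dr":[-6.8,9.8,0.2],"hand":-1}]'
python3 - <<'E'
from h import *
C=np.array([.500,-.262]); print(bot.get_obs()["q"],bot.get_obs()["contact_force"])
for z0 in(.06,.011):
  P,R=tgt(C,-10,z0); print(P.round(3),rel(P,R))
t=bot.read_camera("top"); s=bot.read_camera("scene"); cv2.imwrite("pics/c11.png",np.hstack([cv2.resize(t[100:300,220:440],(400,364)),cv2.resize(s,(400,300))[0:300] if 0 else cv2.resize(s[60:420,160:556],(400,364))]))
for k in("loop_top","salt_tin"):
  q=[bot.place_of(c,k) for c in("scene","top")]
  if all(q): print(k,tri(("scene",q[0][0]["xy"]),("top",q[1][0]["xy"])).round(3))
q=[bot.place_of(c,"spice_jar_a") for c in("scene","top")]; print([[np.round(onplane(c,e["xy"],.01),3).tolist() for e in l] for c,l in zip(("scene","top"),q)])
E
```

```text
t: 31.55
eef_pos: [0.4983, -0.2577, 0.1521]
tool_rot: [-0.653, 0.691, 0.151, 0.271]
contact_force: [0.8, 0.4, -3.9]
gripper_width: 0.654
[ 1.40706677  0.42681909 -1.09236645  2.2798492   1.3751185   0.21416475
  0.5597389 ] [ 0.79746145  0.39072884 -3.91305208]
[ 0.49  -0.26   0.097] ([-0.0386, 0.0409, -0.0039], [0.1, -0.1, -0.1])
[ 0.49  -0.26   0.048] ([-0.0666, 0.0811, -0.0039], [0.1, -0.1, -0.1])
loop_top [ 0.51  -0.258  0.259]
[[[0.611, -0.273, 0.01], [0.621, -0.195, 0.01]], [[0.612, -0.268, 0.01], [0.62, -0.203, 0.01]]]
```

```bash
python3 -m crank '[{"linear":[-0.008,0.011,0],"dr":[0,0,0],"hand":-1},{"linear":[-0.019,0.025,0],"dr":[0,0,0],"hand":-1},{"linear":[-0.03,0.04,0],"dr":[0,0,0],"hand":-1},{"linear":[-0.04,0.054,0],"dr":[0,0,0],"hand":-1},{"linear":[-0.048,0.065,0],"dr":[0,0,0],"hand":-1},{"linear":[-0.053,0.071,0],"dr":[0,0,0],"hand":-1},{"linear":[-0.0565,0.0753,0],"dr":[0,0,0],"hand":-1},{"linear":[-0.0565,0.0753,0],"dr":[0,0,0],"hand":-1},{"linear":[-0.0565,0.0753,0],"dr":[0,0,0],"hand":-1}]'
python3 - <<'E'
from h import *
print(force(4),tool()[0],tool()[1].as_matrix()[:,1].round(3)); bot.read_camera("top")
for k in("loop_top","salt_tin"):
  q=[bot.place_of(c,k) for c in("scene","top")]
  if all(q): print(k,tri(("scene",q[0][0]["xy"]),("top",q[1][0]["xy"])).round(3))
E
```

```text
t: 32.7
eef_pos: [0.4964, -0.2528, 0.0594]
tool_rot: [-0.654, 0.69, 0.153, 0.27]
contact_force: [-0.6, -0.3, -4.1]
gripper_width: 0.659
(array([-0.27, -0.02, -3.5 ,  0.19,  1.14,  0.02]), 32.9) [ 0.49656819 -0.25348061  0.0601221 ] [ 0.565 -0.1   -0.819]
loop_top [ 0.504 -0.252  0.171]
salt_tin [ 0.505 -0.262  0.03 ]
```

Now lower 7 mm in 1 mm rows and check for contact.

```bash
python3 -m crank '[{"linear":[-0.0006,0.0008,0],"dr":[0,0,0],"hand":-1},{"linear":[-0.0011,0.0016,0],"dr":[0,0,0],"hand":-1},{"linear":[-0.0017,0.0025,0],"dr":[0,0,0],"hand":-1},{"linear":[-0.0023,0.0033,0],"dr":[0,0,0],"hand":-1},{"linear":[-0.0029,0.0041,0],"dr":[0,0,0],"hand":-1},{"linear":[-0.0034,0.0049,0],"dr":[0,0,0],"hand":-1},{"linear":[-0.004,0.0057,0],"dr":[0,0,0],"hand":-1},{"linear":[-0.004,0.0057,0],"dr":[0,0,0],"hand":-1}]'
python3 -c "
from h import *
print(force(4),tool()[0])"
```

```text
t: 33.82
eef_pos: [0.496, -0.2531, 0.052]
tool_rot: [-0.654, 0.69, 0.153, 0.27]
contact_force: [-0.1, 0.4, -4.0]
gripper_width: 0.658Traceback (most recent call last):
  File "<string>", line 3, in <module>
    print(force(4),tool()[0])
          ~~~~~^^^
  File "h.py", line 41, in force
    bot.read_camera("scene"); o=bot.get_obs(); f.append(np.r_[o["contact_force"],o["torque"]])
    ~~~~~~~~~~~~~~~^^^^^^^^^
ValueError: 200 camera calls are used up
```

```bash
python3 -m crank '[{"linear":[-0.0006,0.0008,0],"dr":[0,0,0],"hand":-1},{"linear":[-0.0009,0.0012,0],"dr":[0,0,0],"hand":-1},{"linear":[-0.0009,0.0012,0],"dr":[0,0,0],"hand":-1}]'
python3 -m crank '[{"linear":[-0.0004,0.0006,0],"dr":[0,0,0],"hand":-1},{"linear":[-0.0009,0.0012,0],"dr":[0,0,0],"hand":-1},{"linear":[-0.0009,0.0012,0],"dr":[0,0,0],"hand":-1}]'
```

```text
t: 34.07
eef_pos: [0.4961, -0.2531, 0.0507]
tool_rot: [-0.654, 0.69, 0.153, 0.27]
contact_force: [-0.1, -0.5, -3.8]
gripper_width: 0.658
t: 34.32
eef_pos: [0.4966, -0.2531, 0.0504]
tool_rot: [-0.653, 0.691, 0.154, 0.27]
contact_force: [-6.4, 0.6, 9.3]
gripper_width: 0.661
```

Contact. Easing up about 1 mm, then releasing gently.

```bash
python3 -m crank '[{"linear":[0.0004,-0.0006,0],"dr":[0,0,0],"hand":-1},{"linear":[0.0004,-0.0006,0],"dr":[0,0,0],"hand":-1},{"linear":[0.0004,-0.0006,0],"dr":[0,0,0],"hand":-1}]' 30
python3 -m crank '[{"linear":[0,0,0],"dr":[0,0,0],"hand":-1},{"linear":[0,0,0],"dr":[0,0,0],"hand":-1}]'
```

```text
t: 34.57
eef_pos: [0.4963, -0.2531, 0.0505]
tool_rot: [-0.653, 0.69, 0.154, 0.27]
contact_force: [-4.4, 1.0, 5.3]
gripper_width: 0.658
t: 34.73
eef_pos: [0.4963, -0.2531, 0.0504]
tool_rot: [-0.653, 0.69, 0.154, 0.27]
contact_force: [-4.7, 0.6, 6.0]
gripper_width: 0.653
```

```bash
python3 -m crank '[{"linear":[0.0002,-0.0006,0],"dr":[0,0,0],"hand":-1},{"linear":[0.0002,-0.0006,0],"dr":[0,0,0],"hand":-1},{"linear":[0.0002,-0.0006,0],"dr":[0,0,0],"hand":0.35},{"linear":[0.0002,-0.0006,0],"dr":[0,0,0],"hand":0.4},{"linear":[0.0002,-0.0006,0],"dr":[0,0,0],"hand":0.5},{"linear":[0.0002,-0.0006,0],"dr":[0,0,0],"hand":0.7},{"linear":[0.0002,-0.0006,0],"dr":[0,0,0],"hand":1},{"linear":[0.0002,-0.0006,0],"dr":[0,0,0],"hand":1},{"linear":[0.0002,-0.0006,0],"dr":[0,0,0],"hand":1}]' 20
python3 -m crank '[{"linear":[0,-0.005,0],"dr":[0,0,0],"hand":1},{"linear":[0,-0.015,0],"dr":[0,0,0],"hand":1},{"linear":[0,-0.03,0],"dr":[0,0,0],"hand":1}]'
python3 -c "
from h import *
o=bot.get_obs(); print(o['q'],o['contact_force'])
p,r=tool(); print(r.inv().apply([0,0,.2]))"
```

```text
t: 35.48
eef_pos: [0.4959, -0.2531, 0.0507]
tool_rot: [-0.654, 0.69, 0.153, 0.27]
contact_force: [0.4, 0.6, -0.4]
gripper_width: 1.006
t: 35.73
eef_pos: [0.4788, -0.2496, 0.0751]
tool_rot: [-0.654, 0.69, 0.153, 0.27]
contact_force: [-0.7, -0.1, 0.3]
gripper_width: 1.005
[ 1.42107667  0.67557883 -1.13978848  2.36172887  2.01451988  0.41786945
  0.0433142 ] [-0.65723455 -0.12937047  0.26802915]
[ 0.11447103 -0.16400064  0.00041496]
```

```bash
python3 -m crank '[{"linear":[0,-0.02,0],"dr":[0,0,0],"hand":1},{"linear":[0,-0.04,0],"dr":[0,0,0],"hand":1},{"linear":[0,-0.06,0],"dr":[0,0,0],"hand":1},{"linear":[0,-0.08,0],"dr":[0,0,0],"hand":1},{"linear":[0,-0.08,0],"dr":[0,0,0],"hand":1}]'
python3 -m crank '[{"linear":[0.011,-0.016,0],"dr":[0,0,0],"hand":1},{"linear":[0.023,-0.033,0],"dr":[0,0,0],"hand":1},{"linear":[0.035,-0.049,0],"dr":[0,0,0],"hand":1},{"linear":[0.035,-0.049,0],"dr":[0,0,0],"hand":1},{"linear":[0.035,-0.049,0],"dr":[0,0,0],"hand":1},{"linear":[0.035,-0.049,0],"dr":[0,0,0],"hand":1},{"linear":[0.035,-0.049,0],"dr":[0,0,0],"hand":1}]'
python3 -c "
from h import *
print(bot.get_obs()['joint_vel'])
try: print(bot.place_of('top','salt_tin'))
except Exception as e: print(e)"
```

```text
t: 36.15
eef_pos: [0.4323, -0.2431, 0.1422]
tool_rot: [-0.652, 0.692, 0.153, 0.27]
contact_force: [0.3, -0.1, 0.0]
gripper_width: 1.001
t: 36.73
eef_pos: [0.4342, -0.2421, 0.2006]
tool_rot: [-0.654, 0.69, 0.153, 0.27]
contact_force: [-0.8, 0.2, -0.2]
gripper_width: 1.004
[ 0.31849114 -0.28458927 -0.20447883 -0.09338265 -2.18138626 -0.02180569
  2.10487416]
[{'xy': [389.1, 216.4], 'score': 0.78}, {'xy': [387.5, 220.3], 'score': 0.71}]
```

```bash
python3 -m crank '[{"linear":[0,0,0],"dr":[0,0,0],"hand":1},{"linear":[0,0,0],"dr":[0,0,0],"hand":1},{"linear":[0,0,0],"dr":[0,0,0],"hand":1},{"linear":[0,0,0],"dr":[0,0,0],"hand":1},{"linear":[0,0,0],"dr":[0,0,0],"hand":1},{"linear":[0,0,0],"dr":[0,0,0],"hand":1}]'
python3 -c "
from h import *
o=bot.get_obs(); print(o['joint_vel'],o['q'])
try: print(bot.read_camera('top').shape)
except Exception as e: print(e)"
```

```text
t: 37.28
eef_pos: [0.4342, -0.2422, 0.2003]
tool_rot: [-0.654, 0.69, 0.153, 0.27]
contact_force: [-0.2, 0.4, -0.2]
gripper_width: 0.999
[ 0.00263664 -0.00286609  0.00083376 -0.00342769 -0.01043486 -0.0017173
  0.01010483] [ 1.8384796   0.25741955 -1.40791542  2.34886583  0.36226839  0.17482016
  1.5716994 ]
200 camera calls are used up
```

```bash
python3 -c "
from h import *
print(bot.hand_in())"
```

```text
the job is handed in; nothing more can be done
None
```

I hung the blue salt tin on the hook, weighed it, lifted it off and stood it on the white board beside the spice jars. I then handed the job in at 37.3 s. I could not confirm the final placement by camera, because all 200 camera calls were used up just before set-down.

- **Hanging:** I drew the hook down at 0.03 m/s or less. Before opening the gripper, only about 0.2 N of vertical force and about 2 N of sideways force remained.
- **Weighing:** The pointer stood still at about 170° for more than 2 s, with the gripper backed off for most of that time. That is about 50 mm of draw, or roughly 0.43 kg, and it agrees with the 4.2 N felt when I first lifted the tin.
- **Lifting off:** I raised the tin at about 0.05 m/s. The pointer was back at zero before the loop left the hook.
- **Standing it on the board:** The underside touched at the expected height, and the wrist carried no load after release. The board was pressed with about 13 N for a moment. By my position estimate the tin is at about (0.505, −0.255), roughly 4 cm short of the nearer jar.

**Checks that disagreed or failed:**
- While the tin was coupled to the hook, before release, sideways forces jumped by a few newtons for each millimetre moved. I corrected these before letting go.
- The last camera-based check was about 10 mm above the board. After that I relied on force and height readings alone.
- In the final parked pose, two joints are close to their range limits but still inside them, and the arm is at rest.

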